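Lay out the tea tray for brewing

ROBOT

A 6-joint arm with a two-finger parallel gripper is mounted at the origin on the work surface. World frame = base frame: x ahead of the robot, y to its left, z up, the work surface at z = 0. Lengths are in m, angles in rad, forces in N, time in s.
With the tool pointing down it reaches from about 0.35 to 0.85 m from the base axis. Payload 8.1 kg.
Tool frame: the origin (TCP) lies on the centre line of the jaws, within the pads' length; the fingertips stand 17 mm ahead of it and the grasp point (between the pads) lies 2 mm behind it; z points along the fingers, y is the line along which they close (so a half turn about z gives the same grasp; the last joint's range is limited). The gripper opens to 93 mm and grips with 3 to 60 N. Pads are 15 mm wide; open, the fingers measure 128 mm over their backs; the gripper's body (75 mm by 188 mm) begins 65 mm behind the grasp point.
Start: joints at [1.141, 0.13, 1.488, -0, 1.523, -0.085], TCP at [0.203, 0.565, 0.236] pointing down, gripper open.
Joint ranges: [-2.96, 2.96], [-0.89, 2.26], [0.02, 2.5], [-1.34, 4.48], [0, 2.73], [-2.66, 2.66]. Speed limits (rad/s): [2.39, 2.39, 2.79, 3.14, 3.14, 3.14].

INTERFACE

Orientations are given as a rotation vector (axis times angle).
In Python, from plant import robot, optics, close_job, models gives the robot as it stands.
- The arm moves only by the shell command python3 -m inch 'ROWS' [OPENING] [FORCE]. ROWS is a JSON object of lists of equal length, an entry for each row: "travel": the shift along the tool's x, y, z in m, a list of three; "spin": the turn about the tool's z in rad. In form: {"travel": [[x, y, z], ...], "spin": [spin, ...]}. A call has 1 to 10 rows; each row is the pose to reach, as a shift and turn from the pose commanded when the call began, along the tool's axes at that moment; what a row does not reach only later rows make up. A row lasts 1/12 s, in which the tool goes at most 41.7 mm and 7.16 degrees, less where a joint would pass 70% of its speed; a pose out of reach is approached as far as the arm can. A call with a gripper value outside its range is refused whole. OPENING is the closure, from 0 (fully open) to 1 (shut), set as the call begins (- or left out, the last holds). The fingers move at their own pace and stop on an object; FORCE is the grip in N (left out, the last holds). Time passes only in rows, so rows that repeat a pose let the fingers close. It gives the time, the measured TCP pose, the force, the opening and the grip force at its end, in the units of the state.
- robot.read_state(): the state, without advancing time (a new reading comes with each control period).
- optics.read_camera(name): name is "side" or "top" or "wrist"; returns (picture, depth): 400x640x3 uint8, red, green, blue; 400x640 float32, m along the optical axis (not along the pixel's ray), 0 where there is no reading.
- optics.camera_info(name): a dict with "camera_matrix" (3x3 intrinsics, pixels), "view" (4x4, takes a point from world to camera coordinates). Camera axes: x right, y down, z forward; pixel columns grow to the right and rows downward; lengths in m; the calibration is good to about 2 mm. A picture is of the moment at which its call begins: read the wrist's pose just before it. camera_info takes no time and is no camera call; for the wrist camera it gives the pose at the moment of the call.
- close_job(): hands the job in; it is judged then, once.
Trained networks look in the newest picture that a camera, given by its name, has taken for a name from the list of things; names that differ only in an ending like _2 or _b are one class to them, and where a whole thing is asked for, a point or a joint stands for the part that bears it (a point fixed in the world has none). Each returns a list of dicts, best first, with "p" (0 to 1); they miss things now and then, are a little off and sometimes report something else, mostly with a low value. They report only what shows in the picture. A call takes as long as a camera call. They do not tell look-alikes from the thing itself.
- models.look_for(camera, name): "centre" ([x, y, z] in m, in world coordinates, good to about 4 mm: the middle of the surface that is visible of it).
- models.masks_of(camera, name): "region" (400x640 bool, what is visible of it).
The state is a dict: "t": time; "q": joint angles; "dq": joint speeds; "joint_torque": joint torques, N m; "tool_pos": TCP position; "orientation": TCP orientation; "force": force on the tool from outside, world axes, zero at the start; "wrist_torque": the same for the moment, N m; "opening": finger opening in m; "gripper_force": force on a finger pad.
Only numpy, scipy, OpenCV 4.12 (cv2) and the standard library are available. Lean on these libraries where they do the work, as an engineer would, in place of code of your own. Each camera call takes 0.05 s, during which the arm holds its last target. There are 200 camera calls.

TASK

Lay out the tea things upright on the black tray, squared to its sides (its front is the long side nearer the robot): stand the glass pitcher midway between the gaiwan and the cup rack, the steel tea tin straight behind the pitcher with a gap of about 2 cm, and the tall narrow cup straight in front of the gaiwan, about 2 cm clear of its saucer. Put the gaiwan's lid gently on the gaiwan so that it sits level in the bowl. Leave the gaiwan, the low wide cup and the clay toad where they stand.

Things in the scene. Friction and masses are not known exactly. Their poses are not given: they have to be found in the camera images.
- tray: Fixed black plastic tray, 260 mm deep (x) by 360 mm wide (y), within about 12 degrees of square to the robot. Inner floor 6 mm above the table; rim 14 mm high, 6 mm thick. Origin: centre of its underside; x points to its back (away from the robot), y left, z up. Gaiwan and rack stand on its left-right centre line, 115 mm either side of the centre; which is left varies.
- gaiwan: Pale green celadon gaiwan, no lid on: flared bowl joined to its saucer, loose on the tray floor. Saucer 100 mm diameter, 11 mm high; bowl rim 94 mm diameter (86 inside), 63 mm above the origin. Origin: centre of the saucer's underside; axes parallel to the tray's at the start. The lid seats in the flare inside the rim, its origin then about 52 mm above this one.
- rack: Low slotted wooden cup rack fixed on the tray floor, 120 mm (x) by 90 mm (y), 20 mm high, holding two small inverted white cups (part of the rack, their tops 50 mm above its underside). Origin: centre of its underside; axes parallel to the tray's.
- pitcher: Clear glass handleless serving pitcher, open top, straight round body 60 mm diameter, 85 mm high, with a pouring lip at the rim that juts 10 mm out on its +x side; loose, standing on the table. Origin: centre of its underside.
- tin: Round steel tea tin with a closed steel cap and a thin dark seam, 54 mm diameter, 80 mm high; loose, standing on the table. Origin: centre of its underside.
- tall_cup: Tall narrow white porcelain cup, straight, open top, 40 mm diameter, 60 mm high; loose, standing on the table. Origin: centre of its underside.
- lid: Pale green celadon gaiwan lid, a shallow dome 78 mm diameter (widest 5 mm above its underside) and 16 mm high at the foot of a round knob 26 mm diameter that rises to 34 mm; loose, lying on the table knob up. Origin: centre of its underside.
- low_cup: Low wide white porcelain cup, 66 mm rim diameter, 34 mm high, standing on the table: a bystander, to be left where it is. Origin: centre of its underside.
- toad: Small reddish clay toad figure about 60 mm across and 45 mm high, on the table: a bystander, to be left where it is. Origin: centre of its underside.
Mind the look-alikes: they are no part of the job. Leave any blue look-alike of the lid alone.

How it is judged:
At the end, for the whole second after the job is handed in: Upright on the tray floor: pitcher within 15 mm of midway between gaiwan and rack; tin behind it, gap 5-35 mm, within 20 mm of the tray's front-back centre line; tall cup before the gaiwan, gap to saucer 5-35 mm, 15 mm sideways. Lid level in the bowl, within 8 mm. All released, at rest (z of pitcher in the frame of tray between 0.002 and 0.01 m and angle between each of pitcher, tin, tall_cup's own z axis and vertical below 0.1 rad and z of tin in the frame of tray between 0.002 and 0.01 m and z of tall_cup in the frame of tray between 0.002 and 0.01 m and x of pitcher in the frame of tray between -0.015 and 0.015 m and y of pitcher in the frame of tray between -0.015 and 0.015 m and horizontal distance between tin and pitcher between 0.062 and 0.092 m and x of tin in the frame of tray above 0.03 m and y of tin in the frame of tray between -0.02 and 0.02 m and x of tall_cup in the frame of gaiwan between -0.105 and -0.075 m and y of tall_cup in the frame of gaiwan between -0.015 and 0.015 m and horizontal distance between lid and gaiwan below 0.008 m and z of lid in the frame of gaiwan between 0.045 and 0.06 m and angle between lid's own z axis and vertical below 0.15 rad and linear speed of each of pitcher, tin, tall_cup, lid, gaiwan below 0.02 m/s); the robot touches nothing.
It fails at once if the gaiwan is pushed more than 15 mm (distance of gaiwan from where it was at the start of the episode above 0.015 m).
It fails at once if the gaiwan is tipped (angle between gaiwan's own z axis and vertical above 0.25 rad).
It fails at once if the low cup is moved more than 20 mm (distance of low_cup from where it was at the start of the episode above 0.02 m).
It fails at once if the clay toad is moved more than 20 mm (distance of toad from where it was at the start of the episode above 0.02 m).
It fails at once if the lid is slammed or pressed hard onto the gaiwan (over 40 N) (contact force between lid and gaiwan above 40 N).
It also fails if it takes over 99 s, if anything falls off the work surface, if the arm or the gripper's body presses on something with over 40 N, if the wrist force passes 120 N, or if a joint passes its speed limit or range.

## Working session

There is one attempt and no reset: what is moved stays moved. The work goes in short steps, Python scripts to look and compute and a shell command to move; the robot and the scene stay as the last step left them, time stands still between calls to the robot, and variables do not carry over. Pictures are saved under pics/ and viewed, at most 14 in all, crops included, and the job is handed in when it is done.

```bash
ls; mkdir -p pics; cat > h.py <<'E'
import numpy as np, cv2
from scipy.spatial.transform import Rotation as R
from plant import robot, optics, close_job, models
def cloud(cam):
    i=optics.camera_info(cam); K=np.array(i["camera_matrix"]); V=np.array(i["view"])
    p,d=optics.read_camera(cam)
    v,u=np.mgrid[:400,:640]
    c=np.stack([(u-K[0,2])/K[0,0]*d,(v-K[1,2])/K[1,1]*d,d],-1)
    w=(c-V[:3,3])@V[:3,:3]
    w[d==0]=np.nan
    return p,w
def save(p,n): cv2.imwrite("pics/"+n,p[:,:,::-1])
E
python3 - <<'E'
from h import *
s=robot.read_state(); print({k:np.round(v,3) for k,v in s.items()})
print(R.from_rotvec(s["orientation"]).as_matrix().round(3))
for cam in ["top","side"]:
    p,w=cloud(cam); save(p,cam+"0.png")
    for n in ["tray","gaiwan","rack","pitcher","tin","tall_cup","lid","low_cup","toad"]:
        m=models.masks_of(cam,n)
        for r in m[:3]:
            g=r["region"]; v,u=np.nonzero(g); q=w[g]; q=q[~np.isnan(q[:,0])]
            if len(q)<5: print(cam,n,round(r["p"],2),"few"); continue
            t=q[q[:,2]>np.percentile(q[:,2],95)-.006]
            print(cam,n,round(r["p"],2),"px",u.mean().round(),v.mean().round(),"bb",np.percentile(q,[2,98],axis=0).round(3).tolist(),"topc",t.mean(0).round(3))
E
```

```text
pics
{'t': np.float64(0.0), 'q': array([ 1.141,  0.131,  1.489,  0.   ,  1.523, -0.085]), 'dq': array([ 0.   ,  0.001, -0.   , -0.001,  0.001,  0.002]), 'joint_torque': array([ 0.0000e+00, -5.5986e+01, -4.9174e+01,  7.7000e-02,  3.6000e-02,
       -0.0000e+00]), 'tool_pos': array([0.203, 0.564, 0.235]), 'orientation': array([-5.390e-01, -3.095e+00,  3.000e-03]), 'force': array([ 0.408, -0.052, -1.039]), 'wrist_torque': array([ 0.02 , -0.045,  0.024]), 'gripper_force': np.float64(0.0), 'opening': np.float64(0.093)}
[[-0.941  0.338 -0.001]
 [ 0.338  0.941 -0.002]
 [ 0.    -0.002 -1.   ]]
top tray 0.59 px 327.0 167.0 bb [[0.45, -0.17, 0.0], [0.729, 0.187, 0.018]] topc [0.59  0.007 0.014]
top gaiwan 0.64 px 287.0 164.0 bb [[0.526, 0.078, 0.014], [0.612, 0.163, 0.071]] topc [0.573 0.123 0.068]
top rack 0.7 px 369.0 163.0 bb [[0.549, -0.15, 0.009], [0.664, -0.058, 0.058]] topc [ 0.607 -0.105  0.056]
top pitcher 0.76 px 440.0 263.0 bb [[0.318, -0.342, 0.001], [0.38, -0.285, 0.088]] topc [ 0.354 -0.308  0.085]
top tin 0.95 px 177.0 183.0 bb [[0.457, 0.387, 0.002], [0.508, 0.436, 0.084]] topc
[... 1472 characters left out ...]
05], [0.361, 0.31, 0.06]] topc [0.344 0.29  0.058]
side lid 0.87 px 460.0 319.0 bb [[0.443, -0.448, 0.005], [0.509, -0.379, 0.035]] topc [ 0.477 -0.413  0.034]
side lid 0.79 px 422.0 360.0 bb [[0.321, -0.466, 0.005], [0.388, -0.396, 0.035]] topc [ 0.355 -0.431  0.034]
side low_cup 0.83 px 476.0 261.0 bb [[0.58, -0.375, 0.004], [0.64, -0.318, 0.035]] topc [ 0.612 -0.345  0.032]
side low_cup 0.4 px 283.0 143.0 bb [[0.563, 0.303, 0.002], [0.609, 0.361, 0.044]] topc [0.572 0.33  0.04 ]
side toad 0.84 px 283.0 143.0 bb [[0.563, 0.303, -0.0], [0.643, 0.405, 0.044]] topc [0.572 0.332 0.041]
side toad 0.68 px 373.0 305.0 bb [[0.315, -0.346, 0.002], [0.375, -0.289, 0.087]] topc [ 0.349 -0.315  0.084]
```

View pics/top0.png

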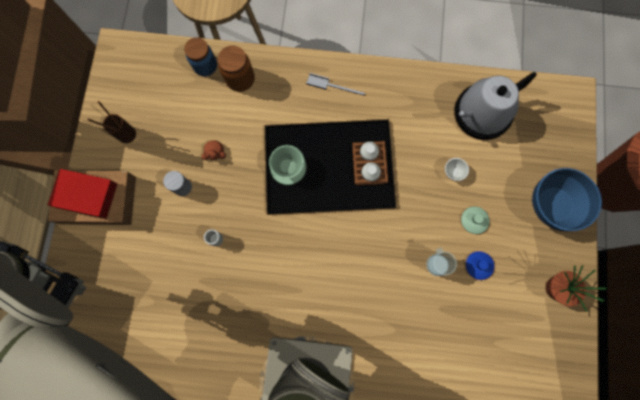

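View pics/side0.png

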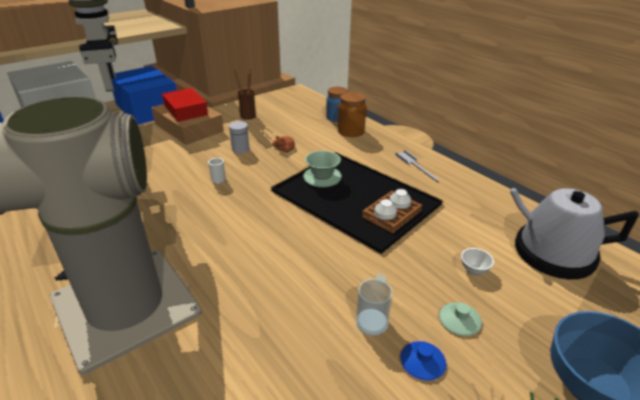

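```bash
cat >> h.py <<'E'
def circ(q,lo,hi):
    """least-squares circle through points with lo<z<hi"""
    s=q[(q[:,2]>lo)&(q[:,2]<hi)]
    A=np.c_[2*s[:,:2],np.ones(len(s))]; x=np.linalg.lstsq(A,(s[:,:2]**2).sum(1),rcond=None)[0]
    return x[:2].round(4), round(float(np.sqrt(x[2]+x[0]**2+x[1]**2)),4), len(s)
E
python3 - <<'E'
from h import *
for cam in ["top","side"]:
    p,w=cloud(cam)
    def pts(n,k=0): 
        q=w[models.masks_of(cam,n)[k]["region"]]; return q[~np.isnan(q[:,0])]
    q=w.reshape(-1,3); b=p.reshape(-1,3)
    m=(b.max(1)<70)&(q[:,2]>-.005)&(q[:,2]<.02)&(abs(q[:,0]-.59)<.17)&(abs(q[:,1])<.22)
    r=cv2.minAreaRect((q[m][:,:2]*1000).astype(np.float32)); print(cam,"tray",m.sum(),r)
    g=q[(abs(q[:,0]-.57)<.07)&(abs(q[:,1]-.12)<.065)]
    print("gaiwan rim",circ(g,.064,.075))
    for n,c,h in [("pitcher",(.348,-.315),.085),("tin",(.48,.41),.08),("tall",(.346,.291),.06)]:
        s=q[np.hypot(q[:,0]-c[0],q[:,1]-c[1])<.055]; 
        t=s[(s[:,2]>h-.006)&(s[:,2]<h+.008)]
        print(n,"top circ",circ(s,h-.006,h+.008),"bbox",t.min(0).round(3),t.max(0).round(3),"minEncl",cv2.minEnclosingCircle((t[:,:2]*1000).astype(np.float32)),"side",circ(s,.01,h-.01))
        if n=="pitcher": d=t[:,:2]-circ(s,.02,h-.015)[0]; r=np.hypot(*d.T); i=np.argsort(-r)[:8]; print(np.c_[r[i],np.degrees(np.arctan2(d[i,1],d[i,0]))].round(3).tolist())
    for c in [(.356,-.429),(.479,-.411)]:
        s=np.hypot(q[:,0]-c[0],q[:,1]-c[1])<.03; k=s&(q[:,2]>.028); print("lid",c,b[s].mean(0).round(),cv2.minEnclosingCircle((q[k][:,:2]*1000).astype(np.float32)), cv2.minEnclosingCircle((q[(np.hypot(q[:,0]-c[0],q[:,1]-c[1])<.05)&(q[:,2]>.006)][:,:2]*1000).astype(np.float32)))
E
```

```text
top tray 8775 ((589.1925659179688, 5.9761505126953125), (259.07373046875, 362.0886535644531), 9.526853561401367)
gaiwan rim (array([0.5711, 0.1222]), 0.0429, 239)
pitcher top circ (array([ 0.3492, -0.3123]), 0.0293, 132) bbox [ 0.317 -0.343  0.079] [ 0.385 -0.285  0.093] minEncl ((351.2442321777344, -311.1335144042969), 34.953311920166016) side (array([ 0.3458, -0.313 ]), 0.0268, 310)
[[0.041, 17.343], [0.04, 28.553], [0.04, 36.401], [0.04, 13.982], [0.039, 27.866], [0.039, 34.666], [0.039, 21.387], [0.038, 39.56]]
tin top circ (array([0.4832, 0.4122]), 0.0192, 315) bbox [0.458 0.385 0.074] [0.51  0.439 0.086] minEncl ((482.5941467285156, 413.23101806640625), 28.03459358215332) side (array([0.4857, 0.4179]), 0.0308, 160)
tall top circ (array([0.3479, 0.2929]), 0.0182, 60) bbox [0.329 0.274 0.055] [0.367 0.311 0.065] minEncl ((348.1257629394531, 292.72052001953125), 19.78683853149414) side (array([0.3477, 0.2921]), 0.0181, 110)
lid (0.356, -0.429) [ 27.  57. 136.] ((358.468505859375, -427.9813537597656), 12.84711742401123) ((357.28790283203125, -426.72003173828125), 38.94989776611328)
[... 726 characters left out ...]
0203, 143) bbox [0.453 0.383 0.074] [0.509 0.44  0.083] minEncl ((479.259033203125, 412.5709228515625), 30.871095657348633) side (array([0.4804, 0.4106]), 0.0252, 333)
tall top circ (array([0.3449, 0.2909]), 0.0183, 75) bbox [0.326 0.27  0.054] [0.364 0.312 0.063] minEncl ((345.0168151855469, 290.4503173828125), 21.562156677246094) side (array([0.3456, 0.291 ]), 0.0187, 218)
lid (0.356, -0.429) [ 27.  69. 155.] ((356.84271240234375, -430.43096923828125), 14.106047630310059) ((355.8766784667969, -431.1087951660156), 38.9063835144043)
lid (0.479, -0.411) [141. 168. 143.] ((478.5570373535156, -412.08563232421875), 13.985472679138184) ((477.6754150390625, -412.69659423828125), 38.90762710571289)
```

Top view: the tray's centre is around px (330,167). The green lid is at (475,220) and the blue look-alike at (480,265). The pitcher is at (440,263), the tin at (177,183) and the tall cup at (212,237). The gaiwan is on the left and the rack on the right, and the side view agrees. Tray yaw is about +9.4°. I'll do the tin first.

```bash
cat >> h.py <<'E'
def to(x,y,z,az=None):
    s=robot.read_state(); M=R.from_rotvec(s["orientation"]).as_matrix()
    a=np.degrees(np.arctan2(M[1,1],M[0,1])); 
    sp=0 if az is None else -np.radians((az-a+90)%180-90)
    d=(np.array([x,y,z])-s["tool_pos"])@M
    print("t",round(float(s["t"]),2),"pos",s["tool_pos"].round(4),"az",a.round(2),"TRAVEL",d.round(4),"SPIN",round(float(sp),4),"open",round(float(s["opening"]),4),"dist",np.linalg.norm(d).round(3))
E
python3 -m inch '{"travel":[[-0.313,-0.049,0.035],[-0.313,-0.049,0.035],[-0.313,-0.049,0.035],[-0.313,-0.049,0.035],[-0.313,-0.049,0.035],[-0.313,-0.049,0.035],[-0.313,-0.049,0.035],[-0.313,-0.049,0.035],[-0.313,-0.049,0.035],[-0.313,-0.049,0.035]],"spin":[-0.51,-0.51,-0.51,-0.51,-0.51,-0.51,-0.51,-0.51,-0.51,-0.51]}' 0 15
python3 -c "
from h import *
to(.481,.412,.048,99.4)"
```

```text
t: 1.93
tool_pos: [0.4823, 0.4111, 0.1999]
orientation: [0.253, -3.13, 0.001]
force: [-0.2, 0.7, 0.1]
opening: 0.0929
gripper_force: 0.0
t 1.93 pos [0.4823 0.4111 0.1999] az 99.25 TRAVEL [0.001  0.0012 0.1519] SPIN -0.0026 open 0.0929 dist 0.152
```

```bash

python3 -m inch '{"travel":[[0.001,0.001,0.04],[0.001,0.001,0.08],[0.001,0.001,0.115],[0.001,0.001,0.14],[0.001,0.001,0.152],[0.001,0.001,0.152]],"spin":[0,0,0,0,0,0]}' 0 15
python3 -m inch '{"travel":[[0,0,0],[0,0,0],[0,0,0],[0,0,0],[0,0,0],[0,0,0],[0,0,0],[0,0,0]],"spin":[0,0,0,0,0,0,0,0]}' 1 15
python3 -c "
from h import *
to(.481,.412,.048,99.4)"
```

```text
t: 2.43
tool_pos: [0.4765, 0.4129, 0.0451]
orientation: [0.261, -3.125, 0.005]
force: [0.7, -0.8, -0.1]
opening: 0.0928
gripper_force: 0.0
t: 3.1
tool_pos: [0.4802, 0.4136, 0.0494]
orientation: [-0.259, 3.13, 0.0]
force: [-0.6, -1.7, 6.7]
opening: 0.0538
gripper_force: 15.0
t 3.1 pos [0.4802 0.4136 0.0494] az 99.45 TRAVEL [-0.0006 -0.0017  0.0014] SPIN 0.0009 open 0.0538 dist 0.002
```

```bash

python3 -m inch '{"travel":[[0,0,-0.02],[0,0,-0.06],[0,0,-0.1],[0,0,-0.14],[0,-0.03,-0.15],[-0.01,-0.07,-0.15],[-0.02,-0.11,-0.15],[-0.03,-0.15,-0.15],[-0.04,-0.19,-0.15],[-0.055,-0.228,-0.15]],"spin":[0,0,0,0,0,0,0,0,0,0]}'
python3 -m inch '{"travel":[[-0.01,-0.038,0],[-0.02,-0.075,0],[-0.03,-0.11,0],[-0.045,-0.145,0],[-0.055,-0.175,0],[-0.062,-0.19,0],[-0.062,-0.192,0],[-0.062,-0.192,0]],"spin":[0,0,0,0,0,0,0,0]}'
python3 -c "
from h import *
to(.6635,.018,.057,99.4)"
```

```text
t: 3.93
tool_pos: [0.5711, 0.1959, 0.1983]
orientation: [0.26, -3.13, -0.0]
force: [-0.5, 0.6, -1.1]
opening: 0.0541
gripper_force: 15.0
t: 4.6
tool_pos: [0.664, 0.0175, 0.1977]
orientation: [0.256, -3.13, -0.001]
force: [0.1, 0.4, -0.4]
opening: 0.0536
gripper_force: 15.0
t 4.6 pos [0.664  0.0175 0.1977] az 99.35 TRAVEL [0.0002 0.0005 0.1407] SPIN -0.0009 open 0.0536 dist 0.141
```

```bash

python3 -m inch '{"travel":[[0,0,0.035],[0,0,0.07],[0,0,0.1],[0,0,0.12],[0,0,0.131],[0,0,0.136],[0,0,0.139],[0,0,0.141],[0,0,0.1415],[0,0,0.1415]],"spin":[0,0,0,0,0,0,0,0,0,0]}'
python3 -m inch '{"travel":[[0,0,0.001],[0,0,0.001]],"spin":[0,0]}'
```

```text
t: 5.43
tool_pos: [0.6652, 0.0186, 0.0588]
orientation: [-0.259, 3.128, -0.0]
force: [-0.2, 0.1, -1.0]
opening: 0.0537
gripper_force: 15.0
t: 5.6
tool_pos: [0.6647, 0.0185, 0.057]
orientation: [-0.259, 3.13, -0.0]
force: [-0.2, 0.1, -1.5]
opening: 0.0537
gripper_force: 15.0
```

```bash

python3 -m inch '{"travel":[[0,0,0.001],[0,0,0.002],[0,0,0.002]],"spin":[0,0,0]}'
python3 -m inch '{"travel":[[0,0,0.0005],[0,0,0.001],[0,0,0.001]],"spin":[0,0,0]}'
```

```text
t: 5.85
tool_pos: [0.6646, 0.0185, 0.0554]
orientation: [-0.259, 3.13, -0.0]
force: [-3.2, 0.2, 6.7]
opening: 0.0539
gripper_force: 15.0
t: 6.1
tool_pos: [0.6647, 0.0184, 0.0554]
orientation: [-0.259, 3.13, -0.0]
force: [-7.0, -0.6, 12.7]
opening: 0.0541
gripper_force: 15.0
```

```bash

python3 -m inch '{"travel":[[0,0,-0.001],[0,0,-0.001],[0,0,-0.001],[0,0,-0.001],[0,0,-0.03],[0,0,-0.07],[0,0,-0.11],[0,0,-0.14],[0,0,-0.14]],"spin":[0,0,0,0,0,0,0,0,0]}' 0
python3 -c "
from h import *
to(.3465,.2915,.195,99.4)
p,w=cloud('top'); q=w.reshape(-1,3)
s=q[np.hypot(q[:,0]-.664,q[:,1]-.018)<.045]; t=s[(s[:,2]>.08)&(s[:,2]<.1)]; print(len(t),circ(s,.03,.078), t.mean(0) if len(t) else 0)
"
```

```text
t: 6.85
tool_pos: [0.6682, 0.0184, 0.2026]
orientation: [-0.258, 3.118, -0.003]
force: [0.2, 0.2, 2.0]
opening: 0.0927
gripper_force: 0.0
t 6.85 pos [0.6682 0.0184 0.2026] az 99.46 TRAVEL [0.2725 0.3223 0.0033] SPIN 0.0011 open 0.0927 dist 0.422
15 (array([0., 0.]), 0.0, 0) [0.69039064 0.01715463 0.08604345]
```

```bash

python3 -m inch '{"travel":[[0.025,0.03,0],[0.05,0.06,0],[0.075,0.09,0],[0.1,0.12,0],[0.125,0.15,0],[0.15,0.18,0],[0.175,0.21,0],[0.2,0.24,0],[0.225,0.268,0],[0.245,0.29,0]],"spin":[0,0,0,0,0,0,0,0,0,0]}'
python3 -m inch '{"travel":[[0.022,0.027,0],[0.025,0.031,0],[0.025,0.031,0],[0.025,0.031,0],[0.025,0.031,0]],"spin":[0,0,0,0,0]}'
python3 -c "
from h import *
to(.3465,.2915,.038,99.4)
p,w=cloud('top'); q=w.reshape(-1,3)
s=q[np.hypot(q[:,0]-.664,q[:,1]-.018)<.045]; t=s[(s[:,2]>.08)&(s[:,2]<.1)]; print(len(t), cv2.minEnclosingCircle((t[:,:2]*1000).astype(np.float32)),circ(s,.03,.078))
p,w=cloud('wrist'); save(p,'w1.png')
q=w.reshape(-1,3)
t=q[(np.hypot(q[:,0]-.3465,q[:,1]-.2915)<.045)&(q[:,2]>.05)&(q[:,2]<.075)]; print(len(t), cv2.minEnclosingCircle((t[:,:2]*1000).astype(np.float32)))
"
```

```text
t: 7.73
tool_pos: [0.3719, 0.2652, 0.1914]
orientation: [0.26, -3.128, 0.001]
force: [0.1, 0.2, 0.9]
opening: 0.0931
gripper_force: 0.0
t: 8.15
tool_pos: [0.3456, 0.29, 0.1925]
orientation: [0.258, -3.13, 0.001]
force: [0.0, 0.3, -0.5]
opening: 0.0929
gripper_force: 0.0
t 8.15 pos [0.3456 0.29   0.1925] az 99.43 TRAVEL [-0.0013  0.0015  0.1545] SPIN 0.0005 open 0.0929 dist 0.155
301 ((666.9312133789062, 20.533485412597656), 26.901771545410156) (array([0.6674, 0.0207]), 0.0263, 108)
524 ((346.27545166015625, 292.5091552734375), 19.99544906616211)
```

```bash

python3 -m inch '{"travel":[[-0.001,0.002,0.04],[-0.001,0.002,0.08],[-0.001,0.002,0.115],[-0.001,0.002,0.14],[-0.001,0.002,0.152],[-0.001,0.002,0.154],[-0.001,0.002,0.154]],"spin":[0,0,0,0,0,0,0]}' 0 12
python3 -m inch '{"travel":[[0,0,0],[0,0,0],[0,0,0],[0,0,0],[0,0,0],[0,0,0],[0,0,0],[0,0,0],[0,0,0]],"spin":[0,0,0,0,0,0,0,0,0]}' 1 12
python3 -m inch '{"travel":[[0,0,-0.02],[0,0,-0.06],[0,0,-0.1],[0,0,-0.14],[0,0,-0.15],[0,0,-0.15]],"spin":[0,0,0,0,0,0]}'
python3 -c "
from h import *
to(.481,.106,.192,99.4)"
```

```text
t: 8.83
tool_pos: [0.3456, 0.2919, 0.0383]
orientation: [0.257, -3.129, 0.002]
force: [-0.2, -0.2, 0.3]
opening: 0.0929
gripper_force: 0.0
t: 9.58
tool_pos: [0.3456, 0.2929, 0.0392]
orientation: [0.259, -3.131, 0.0]
force: [-0.1, 0.1, 0.5]
opening: 0.0402
gripper_force: 12.0
t: 10.08
tool_pos: [0.3479, 0.2944, 0.1935]
orientation: [-0.259, 3.124, 0.006]
force: [0.9, -0.1, -1.5]
opening: 0.0401
gripper_force: 12.0
t 10.08 pos [0.3479 0.2944 0.1935] az 99.47 TRAVEL [-0.1003 -0.2078  0.0016] SPIN 0.0012 open 0.0401 dist 0.231
```

```bash

python3 -m inch '{"travel":[[-0.018,-0.036,0],[-0.036,-0.072,0],[-0.054,-0.108,0],[-0.07,-0.144,0],[-0.085,-0.175,0],[-0.097,-0.2,0],[-0.1,-0.208,0],[-0.1,-0.208,0],[-0.1,-0.208,0]],"spin":[0,0,0,0,0,0,0,0,0]}'
python3 -c "
from h import *
to(.481,.106,.045,99.4)"
```

```text
t: 10.83
tool_pos: [0.4774, 0.1043, 0.1872]
orientation: [0.257, -3.128, -0.001]
force: [-0.3, 0.1, -0.3]
opening: 0.0401
gripper_force: 12.0
t 10.83 pos [0.4774 0.1043 0.1872] az 99.39 TRAVEL [-0.0043  0.001   0.1422] SPIN -0.0001 open 0.0401 dist 0.142
```

```bash

python3 -m inch '{"travel":[[-0.004,0.001,0.035],[-0.004,0.001,0.07],[-0.004,0.001,0.1],[-0.004,0.001,0.12],[-0.004,0.001,0.13],[-0.004,0.001,0.135],[-0.004,0.001,0.137],[-0.004,0.001,0.139],[-0.004,0.001,0.139],[-0.004,0.001,0.139]],"spin":[0,0,0,0,0,0,0,0,0,0]}'
python3 -m inch '{"travel":[[0,0,0.0005],[0,0,0.001],[0,0,0.001]],"spin":[0,0,0]}'
python3 -c "
from h import *
to(.481,.106,.045,99.4)"
```

```text
t: 11.67
tool_pos: [0.4833, 0.1061, 0.0515]
orientation: [-0.259, 3.129, 0.0]
force: [0.7, 0.6, -0.4]
opening: 0.0396
gripper_force: 12.0
t: 11.92
tool_pos: [0.4826, 0.1058, 0.0495]
orientation: [-0.259, 3.13, -0.0]
force: [-0.5, -0.1, -1.1]
opening: 0.04
gripper_force: 12.0
t 11.92 pos [0.4826 0.1058 0.0495] az 99.45 TRAVEL [0.0015 0.0005 0.0045] SPIN 0.0009 open 0.04 dist 0.005
```

```bash

python3 -m inch '{"travel":[[0.001,0,0.001],[0.0015,0,0.0025],[0.0015,0,0.0035],[0.0015,0,0.0035]],"spin":[0,0,0,0]}'
python3 -m inch '{"travel":[[0,0,0.0005],[0,0,0.001],[0,0,0.001]],"spin":[0,0,0]}'
```

```text
t: 12.25
tool_pos: [0.4805, 0.1055, 0.0453]
orientation: [0.259, -3.13, 0.0]
force: [-0.3, -0.1, -0.1]
opening: 0.0397
gripper_force: 12.0
t: 12.5
tool_pos: [0.4808, 0.1056, 0.0452]
orientation: [0.259, -3.131, 0.0]
force: [-3.8, 0.1, 6.9]
opening: 0.0401
gripper_force: 12.0
```

```bash

python3 -m inch '{"travel":[[0,0,-0.001],[0,0,-0.001],[0,0,-0.001],[0,0,-0.001],[0,0,-0.03],[0,0,-0.07],[0,0,-0.11],[0,0,-0.15],[0,0,-0.16]],"spin":[0,0,0,0,0,0,0,0,0]}' 0
python3 -m inch '{"travel":[[0.017,-0.033,0],[0.034,-0.066,0],[0.051,-0.1,0],[0.068,-0.133,0],[0.085,-0.166,0],[0.102,-0.2,0],[0.119,-0.233,0],[0.136,-0.266,0],[0.153,-0.3,0],[0.17,-0.333,0]],"spin":[0.12,0.24,0.36,0.48,0.6,0.72,0.84,0.96,1.08,1.2]}'
python3 -c "
from h import *
to(.347,-.3145,.2)
p,w=cloud('top'); q=w.reshape(-1,3)
t=q[(np.hypot(q[:,0]-.481,q[:,1]-.106)<.035)&(q[:,2]>.055)]; print(len(t), cv2.minEnclosingCircle((t[:,:2]*1000).astype(np.float32)))
g=q[(abs(q[:,0]-.57)<.07)&(abs(q[:,1]-.12)<.065)]; print(circ(g,.064,.075)); save(p,'t2.png')
"
```

```text
t: 13.25
tool_pos: [0.4839, 0.106, 0.2121]
orientation: [-0.258, 3.121, 0.0]
force: [0.9, -0.1, 1.0]
opening: 0.0919
gripper_force: 0.0
t: 14.08
tool_pos: [0.3669, -0.2525, 0.2044]
orientation: [1.562, 2.725, -0.0]
force: [0.4, 0.2, -0.4]
opening: 0.0931
gripper_force: 0.0
t 14.08 pos [ 0.3669 -0.2525  0.2044] az 30.37 TRAVEL [-0.0434 -0.0485  0.0044] SPIN 0.0 open 0.0931 dist 0.065
75 ((482.8791809082031, 106.96875762939453), 20.34741973876953)
(array([0.5698, 0.1221]), 0.0436, 244)
```

View pics/t2.png

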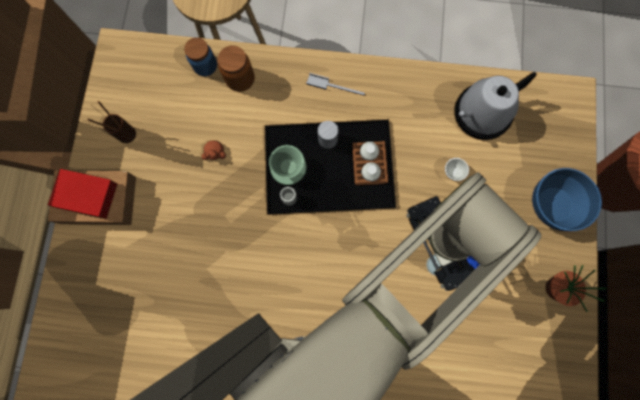

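The tin stands at (327,133) and the tall cup at (288,196), in front of the gaiwan, both upright. Next is the pitcher.

```bash

python3 -m inch '{"travel":[[-0.01,-0.01,0],[-0.02,-0.02,0],[-0.03,-0.03,0],[-0.04,-0.04,0],[-0.043,-0.048,0],[-0.043,-0.048,0],[-0.043,-0.048,0],[-0.043,-0.048,0],[-0.043,-0.048,0],[-0.043,-0.048,0]],"spin":[0.12,0.24,0.36,0.48,0.6,0.72,0.84,0.96,1.08,1.2]}'
python3 -m inch '{"travel":[[0,0,0],[0,0,0],[0,0,0],[0,0,0],[0,0,0],[0,0,0]],"spin":[0.12,0.24,0.36,0.41,0.41,0.41]}'
python3 -c "
from h import *
p,w=cloud('wrist'); save(p,'w3.png'); q=w.reshape(-1,3)
t=q[(np.hypot(q[:,0]-.347,q[:,1]+.3145)<.055)&(q[:,2]>.078)&(q[:,2]<.095)]; c=circ(t,0,1); d=t[:,:2]-c[0]; r=np.hypot(*d.T); i=np.argsort(-r)[:10]; print(c,np.c_[r[i],np.degrees(np.arctan2(d[i,1],d[i,0]))].round(3).tolist(), t.min(0),t.max(0))
to(.347,-.3145,.05,-63)
"
```

```text
t: 14.97
tool_pos: [0.3486, -0.312, 0.2041]
orientation: [-2.827, -1.368, 0.0]
force: [-0.4, 0.4, -0.2]
opening: 0.0929
gripper_force: 0.0
t: 15.47
tool_pos: [0.3486, -0.3121, 0.2043]
orientation: [-3.044, -0.776, 0.0]
force: [1.1, -0.2, 0.4]
opening: 0.0931
gripper_force: 0.0
(array([ 0.348, -0.315]), 0.0293, 1047) [[0.038, 15.728], [0.038, 41.175], [0.038, 39.784], [0.038, 17.139], [0.038, 18.542], [0.037, 37.161], [0.037, 19.715], [0.037, 38.602], [0.037, 21.052], [0.037, 23.785]] [ 0.31559981 -0.34614739  0.07800159] [ 0.38437592 -0.28707087  0.08830356]
t 15.52 pos [ 0.3486 -0.3121  0.2044] az -61.38 TRAVEL [-0.0025  0.0014  0.1544] SPIN 0.0283 open 0.093 dist 0.154
```

View pics/w3.png

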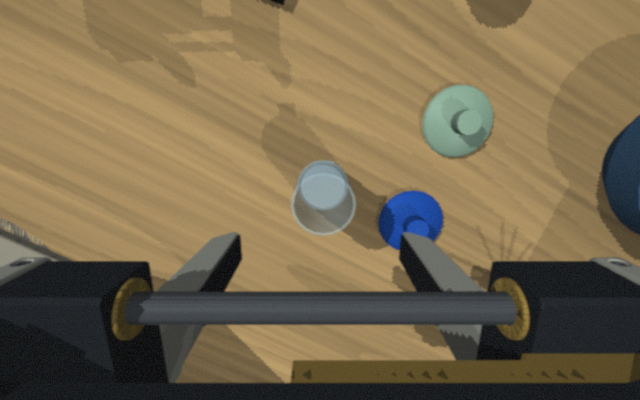

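Wrist view: the pitcher is at (323,197), the blue lid at (412,220) clear of the right finger, and the green lid at (458,120). The pitcher measures (0.348,-0.315) with its lip at about 28°.

```bash

python3 -m inch '{"travel":[[-0.002,0.002,0.03],[-0.002,0.002,0.07],[-0.002,0.002,0.105],[-0.002,0.002,0.13],[-0.002,0.002,0.142],[-0.002,0.002,0.146],[-0.002,0.002,0.146]],"spin":[0,0,0,0,0,0,0]}' 0 12
python3 -m inch '{"travel":[[0,0,0],[0,0,0],[0,0,0],[0,0,0],[0,0,0],[0,0,0],[0,0,0]],"spin":[0,0,0,0,0,0,0]}' 1 12
python3 -m inch '{"travel":[[0,0,-0.02],[0,0,-0.06],[0,0,-0.1],[0,0,-0.14],[0,0,-0.15],[0,0,-0.15]],"spin":[0,0,0,0,0,0]}'
python3 -c "
from h import *
to(.5875,.006,.209,-80.6)"
```

```text
t: 16.1
tool_pos: [0.3471, -0.3142, 0.0575]
orientation: [-3.042, -0.774, 0.002]
force: [0.0, 0.5, -0.5]
opening: 0.093
gripper_force: 0.0
t: 16.68
tool_pos: [0.3481, -0.3154, 0.0593]
orientation: [3.044, 0.772, 0.001]
force: [-0.7, 1.2, 5.4]
opening: 0.0608
gripper_force: 12.0
t: 17.18
tool_pos: [0.3493, -0.3168, 0.2127]
orientation: [3.039, 0.771, 0.005]
force: [-0.2, 0.5, -2.6]
opening: 0.0606
gripper_force: 12.0
t 17.18 pos [ 0.3493 -0.3168  0.2127] az -61.53 TRAVEL [ 0.3632 -0.1703  0.0031] SPIN 0.3327 open 0.0606 dist 0.401
```

```bash

python3 -m inch '{"travel":[[0.03,-0.014,0],[0.065,-0.03,0],[0.1,-0.047,0],[0.135,-0.063,0],[0.17,-0.08,0],[0.205,-0.096,0],[0.24,-0.113,0],[0.275,-0.13,0],[0.31,-0.146,0],[0.34,-0.16,0]],"spin":[0.03,0.07,0.11,0.15,0.19,0.23,0.27,0.3,0.332,0.332]}'
python3 -m inch '{"travel":[[0.015,-0.002,0],[0.023,-0.002,0],[0.025,-0.002,0],[0.025,-0.002,0],[0.025,-0.002,0]],"spin":[0,0,0,0,0]}'
python3 -c "
from h import *
to(.5875,.006,.0645,-80.6)"
```

```text
t: 18.02
tool_pos: [0.57, -0.0097, 0.205]
orientation: [-3.13, -0.256, 0.007]
force: [0.3, -0.5, -2.0]
opening: 0.0606
gripper_force: 12.0
t: 18.43
tool_pos: [0.5938, -0.0073, 0.2075]
orientation: [-3.131, -0.257, 0.003]
force: [-0.3, -0.1, -1.9]
opening: 0.0608
gripper_force: 12.0
t 18.43 pos [ 0.5938 -0.0073  0.2075] az -80.63 TRAVEL [-0.0037 -0.0141  0.143 ] SPIN -0.0005 open 0.0608 dist 0.144
```

```bash

python3 -m inch '{"travel":[[-0.002,-0.01,0.02],[-0.004,-0.014,0.05],[-0.004,-0.014,0.08],[-0.004,-0.014,0.11],[-0.004,-0.014,0.125],[-0.004,-0.014,0.132],[-0.004,-0.014,0.136],[-0.004,-0.014,0.138],[-0.004,-0.014,0.138]],"spin":[0,0,0,0,0,0,0,0,0]}'
python3 -m inch '{"travel":[[0,0,0.001],[0,0,0.001],[0,0,0.001]],"spin":[0,0,0]}'
python3 -c "
from h import *
to(.5875,.006,.0645,-80.6)"
```

```text
t: 19.18
tool_pos: [0.5893, 0.0064, 0.0719]
orientation: [3.131, 0.258, 0.003]
force: [1.0, 0.2, -1.6]
opening: 0.0605
gripper_force: 12.0
t: 19.43
tool_pos: [0.5892, 0.0069, 0.0707]
orientation: [3.131, 0.259, 0.003]
force: [0.1, -0.6, -2.1]
opening: 0.061
gripper_force: 12.0
t 19.43 pos [0.5892 0.0069 0.0707] az -80.56 TRAVEL [-0.0019  0.0006  0.0062] SPIN 0.0008 open 0.061 dist 0.006
```

```bash

python3 -m inch '{"travel":[[-0.001,0,0.0015],[-0.0015,0,0.003],[-0.0015,0,0.0045],[-0.0015,0,0.0055],[-0.0015,0,0.0055]],"spin":[0,0,0,0,0]}'
python3 -m inch '{"travel":[[0,0,0.0005],[0,0,0.001],[0,0,0.001]],"spin":[0,0,0]}'
```

```text
t: 19.85
tool_pos: [0.5873, 0.0067, 0.0655]
orientation: [3.131, 0.259, 0.001]
force: [-5.3, 0.3, 9.6]
opening: 0.061
gripper_force: 12.0
t: 20.1
tool_pos: [0.5876, 0.0067, 0.0654]
orientation: [3.131, 0.259, 0.002]
force: [-8.0, 0.7, 15.5]
opening: 0.0611
gripper_force: 12.0
```

```bash

python3 -m inch '{"travel":[[0,0,-0.001],[0,0,-0.0015],[0,0,-0.0015],[0,0,-0.0015],[0,0,-0.02],[0,0,-0.05],[0,0,-0.09],[0,0,-0.13],[0,0,-0.14]],"spin":[0,0,0,0,0,0,0,0,0]}' 0.2
python3 -c "
from h import *
to(.48,-.411,.2,-80.6)"
```

```text
t: 20.85
tool_pos: [0.5902, 0.0065, 0.2108]
orientation: [3.129, 0.259, 0.015]
force: [1.4, 0.4, 2.3]
opening: 0.0746
gripper_force: 0.0
t 20.85 pos [0.5902 0.0065 0.2108] az -80.55 TRAVEL [-0.1773  0.3937  0.01  ] SPIN 0.0008 open 0.0746 dist 0.432
```

```bash

python3 -m inch '{"travel":[[-0.012,0.025,0],[-0.028,0.06,0],[-0.044,0.095,0],[-0.06,0.13,0],[-0.076,0.165,0],[-0.092,0.2,0],[-0.108,0.235,0],[-0.124,0.27,0],[-0.14,0.305,0],[-0.155,0.34,0]],"spin":[0,0,0,0,0,0,0,0,0,0]}' 0.3
python3 -m inch '{"travel":[[-0.012,0.03,0],[-0.022,0.05,0],[-0.024,0.053,0],[-0.024,0.053,0],[-0.024,0.053,0]],"spin":[0,0,0,0,0]}'
python3 -c "
from h import *
p,w=cloud('wrist'); save(p,'w4.png'); q=w.reshape(-1,3)
t=q[(np.hypot(q[:,0]-.48,q[:,1]+.411)<.05)]
for lo,hi in [(.003,.03),(.03,.04)]:
  k=t[(t[:,2]>lo)&(t[:,2]<hi)]; print(len(k),cv2.minEnclosingCircle((k[:,:2]*1000).astype(np.float32)),k[:,2].max())
to(.48,-.411,.036,-80.6)
p,w=cloud('top'); q=w.reshape(-1,3)
t=q[(np.hypot(q[:,0]-.588,q[:,1]-.006)<.045)&(q[:,2]>.083)]; print(circ(t,0,1),t.min(0),t.max(0)); save(p,'t4.png')
"
```

```text
t: 21.68
tool_pos: [0.489, -0.356, 0.2029]
orientation: [-3.131, -0.258, 0.0]
force: [1.2, 0.1, -0.0]
opening: 0.0653
gripper_force: 0.0
t: 22.1
tool_pos: [0.475, -0.4098, 0.2027]
orientation: [-3.13, -0.258, 0.0]
force: [0.5, -0.1, -0.6]
opening: 0.0649
gripper_force: 0.0
3043 ((479.4476623535156, -412.5787353515625), 38.96478271484375) 0.02990902520815984
448 ((479.50079345703125, -412.4861145019531), 12.784661293029785) 0.03585430791813114
t 22.15 pos [ 0.4753 -0.4093  0.2028] az -80.52 TRAVEL [0.0043 0.0026 0.1668] SPIN 0.0014 open 0.0651 dist 0.167
(array([0.5862, 0.0084]), 0.0295, 132) [ 0.55395924 -0.02094542  0.08319059] [0.62402716 0.03647832 0.09684238]
```

View pics/w4.png

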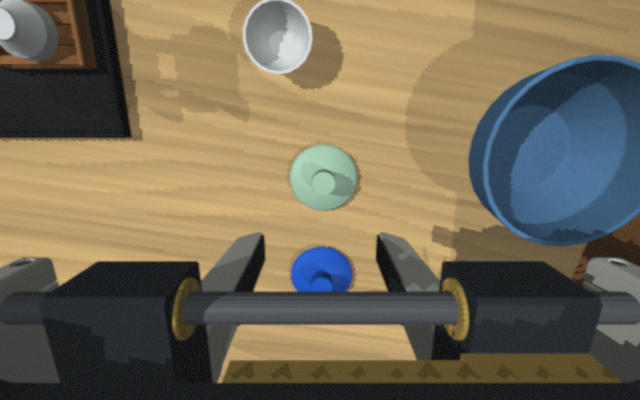

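View pics/t4.png

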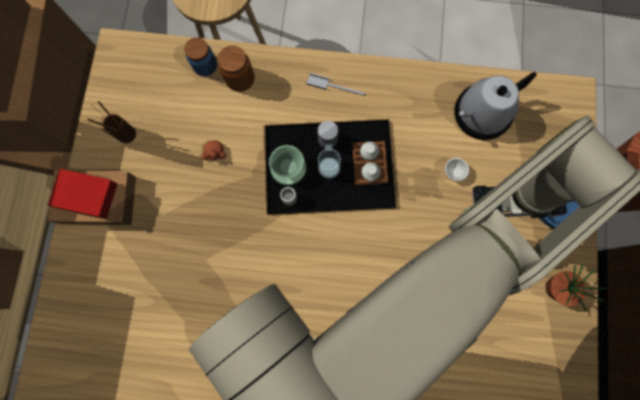

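Wrist view: green lid at (323,177), blue one at (322,270). In the top view the pitcher stands at (330,163), midway and in line with the tin. Now to grip the lid by its knob.

```bash

python3 -m inch '{"travel":[[0.004,0.004,0.03],[0.004,0.004,0.07],[0.004,0.004,0.105],[0.004,0.004,0.13],[0.004,0.004,0.145],[0.004,0.004,0.152],[0.004,0.004,0.155],[0.004,0.004,0.155]],"spin":[0,0,0,0,0,0,0,0]}' 0.3 10
python3 -m inch '{"travel":[[0,0,0],[0,0,0]],"spin":[0,0]}'
python3 -c "
from h import *
to(.4795,-.4125,.0365,-80.6)
"
```

```text
t: 22.87
tool_pos: [0.4801, -0.4131, 0.0484]
orientation: [3.131, 0.26, 0.0]
force: [0.2, 0.0, 0.0]
opening: 0.0649
gripper_force: 0.0
t: 23.03
tool_pos: [0.4807, -0.4144, 0.0502]
orientation: [3.128, 0.259, 0.003]
force: [-0.5, -0.1, -0.8]
opening: 0.0654
gripper_force: 0.0
t 23.03 pos [ 0.4807 -0.4144  0.0502] az -80.54 TRAVEL [-0.0009 -0.0022  0.0137] SPIN 0.001 open 0.0654 dist 0.014
```

```bash

python3 -m inch '{"travel":[[-0.001,-0.001,0.004],[-0.001,-0.001,0.008],[-0.001,-0.001,0.011],[-0.001,-0.001,0.012],[-0.001,-0.001,0.012],[-0.001,-0.001,0.012]],"spin":[0,0,0,0,0,0]}' 0.5
python3 -c "
from h import *
to(.4795,-.4125,.0365,-80.6)
"
```

```text
t: 23.53
tool_pos: [0.4782, -0.4128, 0.0359]
orientation: [-3.131, -0.258, 0.0]
force: [-0.6, -0.3, 0.4]
opening: 0.0464
gripper_force: 0.0
t 23.53 pos [ 0.4782 -0.4128  0.0359] az -80.56 TRAVEL [ 0.0013 -0.0001 -0.0006] SPIN 0.0006 open 0.0464 dist 0.001
```

```bash

python3 -m inch '{"travel":[[0.001,0,0],[0.001,0,0],[0.001,0,0],[0.001,0,0],[0.001,0,0],[0.001,0,0],[0.001,0,0]],"spin":[0,0,0,0,0,0,0]}' 1 12
python3 -m inch '{"travel":[[0,0,-0.01],[0,0,-0.04],[0,0,-0.08],[0,0,-0.12],[0,0,-0.15],[0,0,-0.16],[0,0,-0.16]],"spin":[0,0,0,0,0,0,0]}'
python3 -c "
from h import *
to(.57,.121,.196,-80.6)
"
```

```text
t: 24.12
tool_pos: [0.4795, -0.4127, 0.0363]
orientation: [3.131, 0.259, 0.0]
force: [0.4, 0.5, 0.5]
opening: 0.026
gripper_force: 12.0
t: 24.7
tool_pos: [0.481, -0.4143, 0.2012]
orientation: [3.125, 0.258, 0.008]
force: [0.3, 0.7, -0.8]
opening: 0.0256
gripper_force: 12.0
t 24.7 pos [ 0.481  -0.4143  0.2012] az -80.56 TRAVEL [ 0.1756 -0.5135  0.0027] SPIN 0.0007 open 0.0256 dist 0.543
```

```bash

python3 -m inch '{"travel":[[0.006,-0.018,0],[0.016,-0.05,0],[0.028,-0.085,0],[0.04,-0.12,0],[0.052,-0.155,0],[0.064,-0.19,0],[0.076,-0.225,0],[0.088,-0.26,0],[0.1,-0.295,0],[0.112,-0.33,0]],"spin":[0,0,0,0,0,0,0,0,0,0]}'
python3 -m inch '{"travel":[[0.012,-0.035,0],[0.024,-0.07,0],[0.036,-0.105,0],[0.048,-0.14,0],[0.056,-0.165,0],[0.062,-0.178,0],[0.064,-0.183,0],[0.064,-0.183,0],[0.064,-0.183,0],[0.064,-0.183,0]],"spin":[0,0,0,0,0,0,0,0,0,0]}'
python3 -c "
from h import *
to(.57,.121,.0943,-80.6)
p,w=cloud('wrist'); save(p,'w5.png'); q=w.reshape(-1,3)
t=q[(np.hypot(q[:,0]-.57,q[:,1]-.121)<.052)&(q[:,2]>.06)&(q[:,2]<.076)];print(len(t),circ(t,.064,.075))
p,w=cloud('side'); save(p,'s5.png'); q=w.reshape(-1,3)
t=q[(np.hypot(q[:,0]-.57,q[:,1]-.121)<.055)&(q[:,2]>.06)&(q[:,2]<.076)];print(len(t),circ(t,.064,.075))
t=q[(np.hypot(q[:,0]-.57,q[:,1]-.121)<.055)&(q[:,2]>.14)&(q[:,2]<.18)];print(len(t),cv2.minEnclosingCircle((t[:,:2]*1000).astype(np.float32)),t[:,2].min())
"
```

```text
t: 25.53
tool_pos: [0.5342, -0.0667, 0.1933]
orientation: [-3.13, -0.258, 0.006]
force: [0.9, -0.4, 0.1]
opening: 0.0255
gripper_force: 12.0
t: 26.37
tool_pos: [0.5686, 0.1207, 0.1956]
orientation: [3.131, 0.256, -0.001]
force: [0.4, 0.8, 0.4]
opening: 0.0261
gripper_force: 12.0
t 26.37 pos [0.5686 0.1207 0.1956] az -80.64 TRAVEL [ 1.500e-03 -1.000e-04  1.013e-01] SPIN -0.0007 open 0.0261 dist 0.101
1306 (array([0.5706, 0.1204]), 0.0431, 954)
252 (array([0.5684, 0.1198]), 0.0433, 175)
314 ((567.1223754882812, 118.96187591552734), 38.60933303833008) 0.15967043442088513
```

View pics/s5.png

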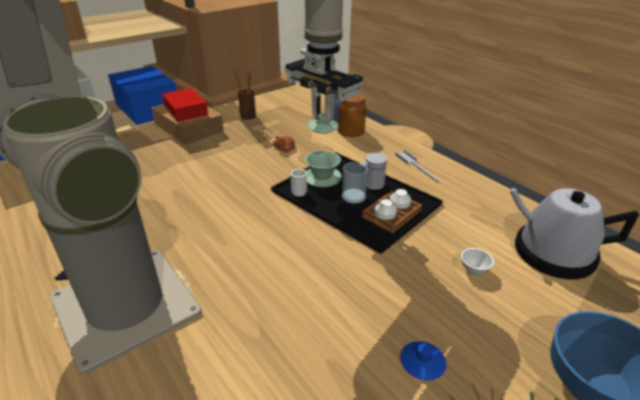

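View pics/w5.png

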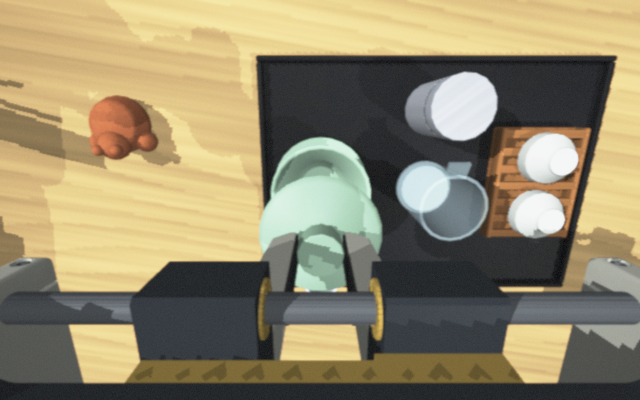

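Side view: the lid is held level at (322,126), right above the gaiwan at (323,165). Everything else is standing. I'll lower it gently.

```bash

python3 -m inch '{"travel":[[0.0015,0,0.02],[0.0015,0,0.045],[0.0015,0,0.065],[0.0015,0,0.077],[0.0015,0,0.082],[0.0015,0,0.083],[0.0015,0,0.083],[0.0015,0,0.083],[0.0015,0,0.083]],"spin":[0,0,0,0,0,0,0,0,0]}'
python3 -c "
from h import *
to(.57,.121,.0943,-80.6)
p,w=cloud('side'); q=w.reshape(-1,3)
t=q[(np.hypot(q[:,0]-.57,q[:,1]-.121)<.055)&(q[:,2]>.0735)&(q[:,2]<.092)];print(len(t),cv2.minEnclosingCircle((t[:,:2]*1000).astype(np.float32)))
to(.57,.121,.0943,-80.6)
"
```

```text
t: 27.22
tool_pos: [0.5714, 0.1226, 0.1148]
orientation: [-3.131, -0.259, -0.004]
force: [-0.4, 0.0, -0.1]
opening: 0.0255
gripper_force: 12.0
t 27.22 pos [0.5714 0.1226 0.1148] az -80.56 TRAVEL [-0.0017  0.0014  0.0205] SPIN 0.0007 open 0.0255 dist 0.021
206 ((567.7755737304688, 120.29805755615234), 38.419189453125)
t 27.27 pos [0.5712 0.1226 0.1146] az -80.55 TRAVEL [-0.0015  0.0014  0.0203] SPIN 0.0008 open 0.0257 dist 0.02
```

```bash

python3 -m inch '{"travel":[[0,0.0005,0.004],[0,0.0005,0.008],[0,0.0005,0.011],[0,0.0005,0.013],[0,0.0005,0.014],[0,0.0005,0.014],[0,0.0005,0.014]],"spin":[0,0,0,0,0,0,0]}'
python3 -m inch '{"travel":[[0,0,0.001],[0,0,0.002],[0,0,0.002],[0,0,0.002]],"spin":[0,0,0,0]}'
python3 -c "
from h import *
to(.57,.121,.0943,-80.6)
"
```

```text
t: 27.85
tool_pos: [0.5703, 0.122, 0.099]
orientation: [-3.131, -0.259, 0.0]
force: [0.5, -0.8, 0.1]
opening: 0.0259
gripper_force: 12.0
t: 28.18
tool_pos: [0.5704, 0.122, 0.0971]
orientation: [3.131, 0.259, -0.0]
force: [0.5, 0.4, -1.2]
opening: 0.0257
gripper_force: 12.0
t 28.18 pos [0.5704 0.122  0.0971] az -80.56 TRAVEL [-0.0005  0.0009  0.0028] SPIN 0.0008 open 0.0257 dist 0.003
```

```bash

python3 -m inch '{"travel":[[0,0.0005,0.0005],[0,0.0005,0.001],[0,0.0005,0.0015],[0,0.0005,0.0015]],"spin":[0,0,0,0]}'
python3 -m inch '{"travel":[[0,0,0.0005],[0,0,0.001],[0,0,0.001]],"spin":[0,0,0]}'
```

```text
t: 28.52
tool_pos: [0.5705, 0.1214, 0.0957]
orientation: [3.131, 0.258, 0.0]
force: [-0.1, -0.9, -0.2]
opening: 0.0257
gripper_force: 12.0
t: 28.77
tool_pos: [0.5706, 0.1215, 0.0948]
orientation: [3.131, 0.259, 0.001]
force: [-1.2, -0.4, 2.0]
opening: 0.0257
gripper_force: 12.0
```

```bash

python3 -m inch '{"travel":[[0,0,0],[0,0,0],[0,0,0],[0,0,0],[0,0,-0.01],[0,0,-0.03],[0,0,-0.07],[0,0,-0.11],[0,0,-0.14],[0,0,-0.14]],"spin":[0,0,0,0,0,0,0,0,0,0]}' 0.5
python3 -m inch '{"travel":[[-0.04,0,-0.02],[-0.08,0,-0.02],[-0.12,0,-0.02],[-0.14,0,-0.02],[-0.14,0,-0.02],[-0.14,0,-0.02]],"spin":[0,0,0,0,0,0]}'
python3 - <<'E'
from h import *
for cam in ["side","wrist","top"]:
    p,w=cloud(cam); save(p,cam+'6.png'); q=w.reshape(-1,3)
    for n,c,h in [("lid knob",(.57,.121),.086),("pitcher",(.587,.006),.091),("tin",(.665,.0185),.086),("cup",(.481,.106),.066)]:
        t=q[(np.hypot(q[:,0]-c[0],q[:,1]-c[1])<.045)&(abs(q[:,2]-h)<.007)]
        if len(t)>5: print(cam,n,len(t),np.round(cv2.minEnclosingCircle((t[:,:2]*1000).astype(np.float32))[0],1),circ(t,0,1)[:2],"ztop",np.percentile(t[:,2],98).round(4))
    d=q[(np.hypot(q[:,0]-.57,q[:,1]-.121)<.035)&(np.hypot(q[:,0]-.57,q[:,1]-.121)>.016)&(q[:,2]>.055)&(q[:,2]<.08)]
    if len(d)>20:
        A=np.c_[d[:,:2]-[.57,.121],np.ones(len(d)),((d[:,:2]-[.57,.121])**2).sum(1)]; x=np.linalg.lstsq(A,d[:,2],rcond=None)[0]; print(" dome slopes",x.round(3))
E
```

```text
t: 29.6
tool_pos: [0.5742, 0.1221, 0.2445]
orientation: [-3.13, -0.259, -0.021]
force: [1.1, -0.8, 0.4]
opening: 0.0461
gripper_force: 0.0
t: 30.1
tool_pos: [0.4322, 0.0986, 0.2556]
orientation: [-3.131, -0.259, -0.004]
force: [0.5, -0.3, 0.1]
opening: 0.0461
gripper_force: 0.0
side lid knob 69 [567.7 119.9] (array([0.5676, 0.1192]), 0.0106) ztop 0.0926
side pitcher 180 [587.5   5.2] (array([0.5838, 0.0055]), 0.0294) ztop 0.0941
side tin 206 [655.7  20.1] (array([0.6618, 0.0172]), 0.0202) ztop 0.0885
side cup 97 [493.2 106.8] (array([0.4872, 0.105 ]), 0.0206) ztop 0.0688
 dome slopes [ 0.01   0.016  0.076 -6.911]
wrist lid knob 666 [570.  120.3] (array([0.5693, 0.1203]), 0.0093) ztop 0.0929
wrist pitcher 1305 [588.6   7.2] (array([0.5856, 0.0074]), 0.0293) ztop 0.0933
wrist tin 34 [622.2  12.7] (array([0.6226, 0.0128]), 0.0051) ztop 0.093
wrist cup 326 [493.9 107.6] (array([0.4866, 0.1063]), 0.0198) ztop 0.0683
 dome slopes [ 1.800e-02  5.000e-03  7.500e-02 -6.758e+00]
top pitcher 127 [589.4   7.2] (array([0.5861, 0.0084]), 0.0295) ztop 0.0958
top tin 302 [657.4  20.2] (array([0.6639, 0.0202]), 0.0198) ztop 0.0913
```

View pics/side6.png

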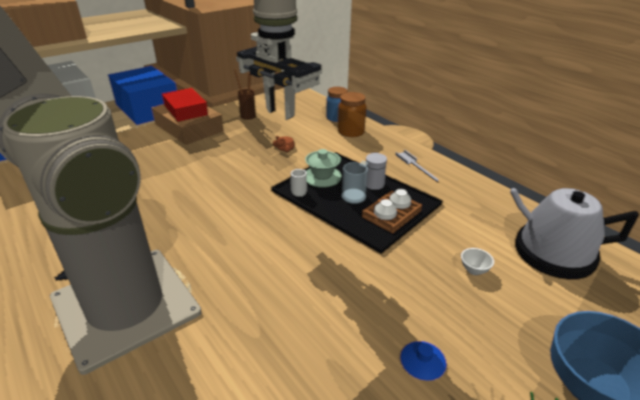

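View pics/wrist6.png

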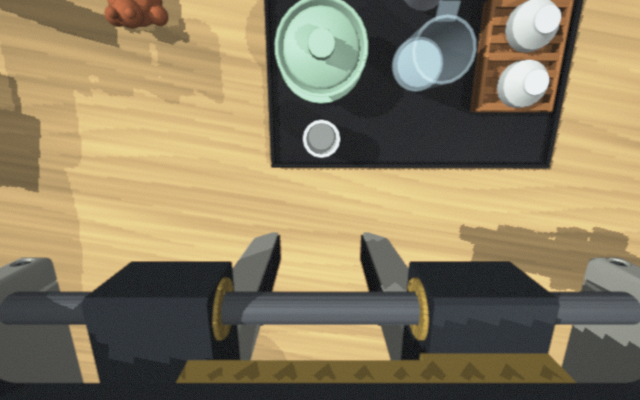

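The lid sits level in the bowl (knob top at 92–93 mm, as expected). Side px: lid and gaiwan at (323,165), cup (299,182), pitcher (354,183), tin (375,170), all upright, with the gripper clear.

```bash
python3 -c "
from h import *
print(close_job())"
```

```text
the job is handed in; nothing more can be done
None
```

I handed the job in at about 30 s: the pitcher, tin and tall cup stand upright at their places on the tray, and the lid sits level on the gaiwan. My last camera checks put all four within the judged limits, but the hand-in returned no verdict.

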